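# Clear the butter dish and set the straightedge against the pastry slab

### The arm

A 6-joint arm with a two-finger parallel gripper is mounted at the origin on the work surface. World frame = base frame: x ahead of the robot, y to its left, z up, the work surface at z = 0. Lengths are in m, angles in rad, forces in N, time in s.
With the tool pointing down it reaches from about 0.275 to 1 m from the base axis. Payload 8.4 kg.
Tool frame: the origin (TCP) lies on the centre line of the jaws, within the pads' length; the fingertips stand arm.nose_length ahead of it and the grasp point (between the pads) is the TCP (arm.nose_length is the distance from the TCP to the fingertips, in m); z points along the fingers, y is the line along which they close (so a half turn about z gives the same grasp; the last joint's range is limited). The gripper opens to 85 mm and grips with 20 to 120 N. Pads are 22 mm wide; open, the fingers measure 114 mm over their backs; the gripper's body (76 mm by 85 mm) begins 54 mm behind the grasp point. The pads swing forward as they close: fully open they stand 13 mm farther back than shut.
Start: joints at [1.242, 0.353, 1.633, -0, 1.155, -0.002], TCP at [0.201, 0.592, 0.25] pointing down, gripper open.
Joint ranges: [-2.63, 2.63], [-0.92, 2.1], [0.06, 2.66], [-1.3, 4.44], [0, 2.69], [-3.02, 3.02]. Speed limits (rad/s): [2.22, 2.22, 2.79, 3.14, 3.14, 3.14].

### API

Orientations are given as a 3x3 rotation matrix whose columns are the frame's x, y, z axes.
In Python, from bench import arm gives the robot as it stands.
- The arm moves only by the tool drive_tool, never from a script. Its argument "motion" is a list of rows, each a list of 7 numbers: the shift along the tool's x, y, z in units of 750 mm (1.0 is 750 mm), then the turn, a rotation vector about the tool's x, y, z in units of 0.15 rad (1.0 is 0.15 rad), then the finger opening in mm, from 0 to 85.4. In form: [[tx, ty, tz, wx, wy, wz, grip], ...]. A call has 1 to 20 rows; each row shifts and turns the commanded pose from where the row before left it, along the tool's axes as they then stand; what a row does not reach is not made up. A row lasts 1/8 s, in which the tool goes at most 62.5 mm and 10.7 degrees, less where a joint would pass 70% of its speed; a pose out of reach is approached as far as the arm can. A call with a number of a shift or a turn outside -1 to 1 is refused whole. A call with a gripper value outside its range is refused whole. The fingers move at their own pace and stop on an object; "newtons" is the grip in N (left out, the last holds). Time passes only in rows, so rows that do not move let the fingers close. It gives the time, the measured TCP pose, the force, the opening and the grip force at its end, in the units of the state.
- arm.observe(): the state, without advancing time (a new reading comes with each control period).
- arm.get_image(name): name is "scene" or "top"; returns the picture (384x512x3 uint8, red, green, blue); there is no depth.
- arm.calibration(name): a dict with "mtx" (3x3 intrinsics, pixels), "R" (3x3) and "t" (3): a world point X has camera coordinates R X + t. Camera axes: x right, y down, z forward; pixel columns grow to the right and rows downward; lengths in m; the calibration is good to about 2 mm. A picture is of the moment at which its call begins. calibration takes no time and is no camera call.
- arm.hand_in(): hands the job in; it is judged then, once.
Trained networks look in the newest picture that a camera, given by its name, has taken for a name from the list of things; names that differ only in an ending like _2 or _b are one class to them, and where a whole thing is asked for, a point or a joint stands for the part that bears it (a point fixed in the world has none). Each returns a list of dicts, best first, with "p" (0 to 1); they miss things now and then, are a little off and sometimes report something else, mostly with a low value. They report only what shows in the picture. A call takes as long as a camera call. They do not tell look-alikes from the thing itself.
- arm.spot_in(camera, thing): "position" ([row, column] in pixels, amid what is visible of it).
- arm.silhouettes(camera, thing): "mask" (384x512 bool, what is visible of it) and "position" ([row, column] in pixels, amid what is visible of it).
- arm.landmark_of(camera, thing): "position" ([row, column] in pixels: a listed point, or the origin of a listed thing).
The state is a dict: "time_s": time; "qpos": joint angles; "joint_vel": joint speeds; "joint_torque": joint torques, N m; "ee_pos": TCP position; "eef_rot": TCP orientation; "contact_force": force on the tool from outside, world axes, zero at the start; "wrist_torque": the same for the moment, N m; "grip_width": finger opening in m; "grip_force": force on a finger pad.
Only numpy, scipy, OpenCV 4.12 (cv2) and the standard library are available. Lean on these libraries where they do the work, as an engineer would, in place of code of your own. Each camera call takes 0.05 s, during which the arm holds its last target. There are 200 camera calls.

### The job

The butter dish stands in the way beside the marble pastry slab, under the utensil rack: first pick it up, keep it level and set it down gently in the middle of the cork trivet. Then stand the steel straightedge on its narrow side on the counter, flush along its whole length against the slab edge where the dish stood and centred on that edge, so that dough can be squared up against it. Do not bump the rack or its ladle and whisk, and leave the funnel and the tea infuser where they are.

Things in the scene. Friction and masses are not known exactly. Their poses are not given: they have to be found in the camera images.
- slab: Marble pastry slab fixed to the counter, 200 (x) x 180 (y) x 14 mm high, lying flat. Origin at the centre of its underside on the counter. The butter dish stands beside its +y edge.
- slab_edge (a point): Middle of the slab's +y edge, at counter height (90 mm in +y from the slab's origin, at the underside). Its x runs along the edge (200 mm long), its y points away from the slab.
- rack: Fixed steel utensil rack over the slab and dish: two round bars, 10 mm thick, along its y from -160 to +260 mm, at x = -30 and +30 mm, centred 310 mm above the counter, with legs at both ends, open below. Origin on the counter, within 15 mm of the slab's origin, same yaw. The bars leave no room above the dish for a gripper pointing straight down: reach in tilted below the near bar.
- rack_ladle (a point): Lowest point of the stainless ladle hung from the rack's far bar, 55 mm above the counter: its bowl is 68 mm across, 34 mm high, its 8 mm stem rises 32 mm nearer in rack x. Fixed.
- rack_whisk (a point): Lowest point of the black nylon whisk hung from the rack's far bar, 50 mm above the counter: 44 mm wide, reaching straight up to the bar. Fixed.
- butter_dish: White ceramic butter dish with a flat wooden lid that sits tight (one piece), 130 (x) x 56 (y) x 60 mm high; the ceramic reaches up to 50 mm, the lid above is 122 x 50 mm. About 400 g. Origin at the centre of its underside; z up. Starts nearly parallel to the slab edge, 3 to 16 mm from it.
- straightedge: Plain stainless straightedge bar, 180 (x) x 16 (y) x 50 mm (z), about 400 g, both sides alike, standing loose on its narrow 16 mm side on the open counter. Origin at the centre of its underside.
- straightedge_mid (a point): Centre of the straightedge, 25 mm above its underside; same axes as the straightedge.
- trivet: Round cork trivet fixed to the counter, 160 mm in diameter, 10 mm thick. Origin at the centre of its underside.
- trivet_top (a point): Centre of the trivet's top face, 10 mm above the counter.
- funnel: Yellow plastic funnel standing mouth down, 90 mm across, 90 mm high. Bystander. Origin at the centre of its underside.
- infuser: Steel tea infuser basket with a lid, 78 mm across, 79 mm high. Bystander. Origin at the centre of its underside.
Not all that is in view belongs to the job. There is more than one size of the straightedge; the one meant has the size given above. Several things look just like the butter_dish: the one meant starts farthest to the robot's right.

How it is judged:
By the outcome, as a careful person would: the job done as asked, in the order asked, and still so for the second after the job is handed in, with the robot touching nothing.
It also fails if it takes over 72 s, if anything falls off the work surface, if the arm or the gripper's body presses on something with over 40 N, if the wrist force passes 120 N, or if a joint passes its speed limit or range.

## Working session

There is one attempt and no reset: what is moved stays moved. The work goes in short steps, Python scripts to look and compute and a tool call to move; the robot and the scene stay as the last step left them, time stands still between calls to the robot, and variables do not carry over. Pictures are saved under pics/ and viewed, at most 10 in all, crops included, and the job is handed in when it is done.

Besides the shell and the picture viewer there is one more tool, called after ">>>" as name([rows], argument=value, ...), one row to a line, values as JSON. drive_tool: Moves the arm, as the interface text tells. Shifts and turns lie within -1 to 1; 1 stands for 750 mm of shift or 0.15 rad of turn. Its arguments: {"type":"object","properties":{"motion":{"type":"array","items":{"type":"array","items":{"type":"number"}}},"newtons":{"type":"number"}},"required":["motion"]}

```bash
mkdir -p pics; ls
cat > a.py <<'E'
import cv2,numpy as np
from bench import arm
print(arm.nose_length, arm.observe())
for n in("scene","top"):
    im=arm.get_image(n); cv2.imwrite(f"pics/{n}0.png",cv2.resize(im[:,:,::-1],(800,600)))
    c=arm.calibration(n); print(n,c["mtx"].tolist(),c["R"].tolist(),c["t"].tolist(), (-c["R"].T@c["t"]))
E
python3 a.py
```

```text
pics
0.019 {'time_s': 0.0, 'qpos': array([ 1.24162744e+00,  3.53636989e-01,  1.63416123e+00, -4.84609269e-05,
        1.15520641e+00, -2.36736253e-03]), 'joint_vel': array([-0.00103704, -0.00066118, -0.00151258, -0.00029223,  0.00022522,
        0.00075768]), 'joint_torque': array([-2.07309895e-03, -6.05248618e+01, -3.42054141e+01, -1.86331836e-04,
        9.48088156e-03,  3.31952833e-05]), 'ee_pos': array([0.20047797, 0.59148119, 0.24955705]), 'eef_rot': array([[-9.47080247e-01,  3.20996628e-01, -4.14475463e-04],
       [ 3.20996892e-01,  9.47079285e-01, -1.35050179e-03],
       [-4.09653966e-05, -1.41207891e-03, -9.99999002e-01]]), 'contact_force': array([-0.01380951, -0.65777673, -0.35508097]), 'wrist_torque': array([-0.02698952, -0.00398117, -0.05621664]), 'grip_force': 0.0, 'grip_width': 0.08554794803341643}
scene [[481.67787460892004, 0.0, 251.05844309804849], [0.0, 481.67787460892004, 187.8681254898774], [0.0, 0.0, 1.0]] [[0.4071979573132733, 0.9133230530256081, 0.005551970089997479], [0.7374970378795724, -0.32520926236640074, -0.5918927730509627], [-0.5387837624490502, 0.2451120896306099, -0.8059975935684685]] [-0.27132916957257003, -0.3671308878639376, 1.6359146296351053] [ 1.26264687 -0.27256563  1.10274755]
top [[351.8257312016428, 0.0, 249.835706632768], [0.0, 351.8257312016428, 193.97601663330389], [0.0, 0.0, 1.0]] [[0.02842115750399222, -0.999590632805381, -0.0032870372481860026], [-0.9760161733927002, -0.027040538996204188, -0.21601212587876858], [0.21583481434190233, 0.009347516169146442, -0.9763851478077]] [0.041469117064434215, 0.5541526602820562, 0.9385468140593395] [0.33711228 0.04766365 1.03622317]
```

View pics/scene0.png

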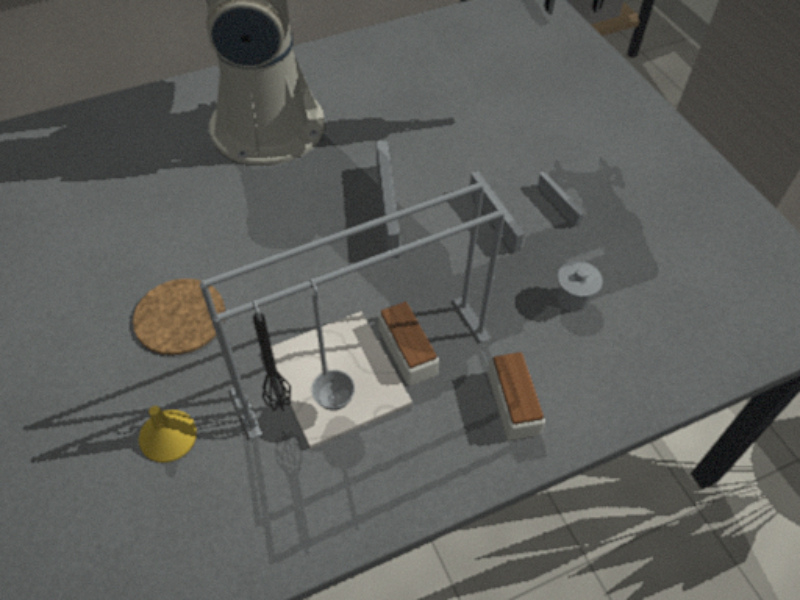

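View pics/top0.png

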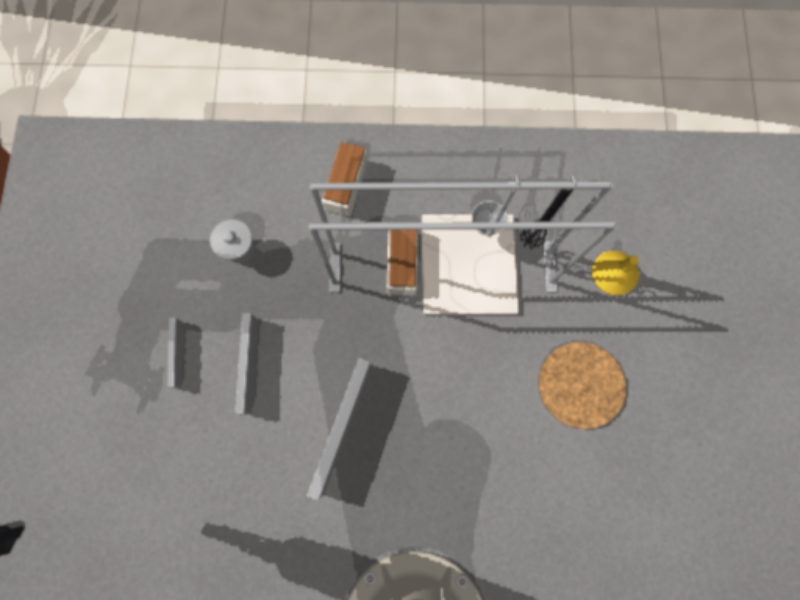

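```bash
cat > b.py <<'E'
import numpy as np
from bench import arm
def ray(cam,rc,z):
    c=arm.calibration(cam);K,R,t=c["mtx"],c["R"],c["t"]
    d=R.T@np.linalg.solve(K,[rc[1],rc[0],1.]);o=-R.T@t
    return o+d*(z-o[2])/d[2]
if __name__=="__main__":
  for cam in("scene","top"):
    for th,z in(("slab",0),("slab_edge",0),("rack",0),("rack_ladle",.055),("rack_whisk",.05),("butter_dish",0),("straightedge",0),("straightedge_mid",.025),("trivet_top",.01),("funnel",0),("infuser",0)):
      for d in arm.landmark_of(cam,th)[:4]:
        print(cam,th,round(d["p"],2),np.round(d["position"],1),np.round(ray(cam,d["position"],z)[:2],4))
E
python3 b.py
```

```text
scene slab 0.93 [243.8 217.1] [ 0.6555 -0.0924]
scene slab 0.54 [253.6 211.6] [ 0.6766 -0.1161]
scene slab 0.4 [257.4 178. ] [ 0.652  -0.1989]
scene slab 0.37 [134.3 317.8] [0.4209 0.3357]
scene slab_edge 0.88 [229.5 249.3] [0.6496 0.0023]
scene rack 0.93 [239.4 214.6] [ 0.6405 -0.0936]
scene rack_ladle 0.87 [255.9 212.2] [ 0.7123 -0.1248]
scene rack_whisk 0.96 [260.4 175.9] [ 0.6854 -0.2096]
scene rack_whisk 0.59 [189.9 362.9] [0.6873 0.3219]
scene rack_whisk 0.35 [240.1 217.4] [ 0.6734 -0.096 ]
scene rack_whisk 0.25 [200.7 116.4] [ 0.4533 -0.2967]
scene butter_dish 0.85 [258.2 328.9] [0.8108 0.1545]
scene butter_dish 0.8 [227.  261.5] [0.6557 0.0354]
scene straightedge 0.9 [132.6 247.9] [0.3273 0.1404]
scene straightedge 0.68 [138.6 315.5] [0.4338 0.3206]
scene straightedge 0.59 [130.4 358.9] [0.4581 0.4611]
scene straightedge_mid 0.88 [134.9 315.4] [0.4392 0.3141]
scene straightedge_mid 0.84 [122.4 249.2] [0.3111 0.1519]
scene straightedge_mid 0.59 [124.8 356.8] [0.4536 0.4509]
scene trivet_top 0.63 [199.  113.4] [ 0.4136 -0.3037]
scene funnel 0.58 [273.2 106.9] [ 0.6222 -0.3763]

[... 383 characters left out ...]
6] [0.8109 0.1509]
top butter_dish 0.87 [168.8 257.6] [0.6458 0.036 ]
top straightedge 0.89 [234.6 158.5] [0.4363 0.3229]
top straightedge 0.77 [269.5 218.2] [0.3409 0.1423]
top straightedge 0.74 [225.5 111.6] [0.4593 0.4641]
top straightedge_mid 0.86 [233.9 157.5] [0.4358 0.3193]
top straightedge_mid 0.84 [225.1 114.2] [0.4577 0.4467]
top straightedge_mid 0.67 [275.6 220.3] [0.3243 0.1334]
top straightedge_mid 0.17 [250.  372.3] [ 0.4074 -0.295 ]
top trivet_top 0.77 [248.5 371.5] [ 0.4126 -0.298 ]
top trivet_top 0.72 [159.3 154.8] [0.6644 0.351 ]
top trivet_top 0.21 [155.9 340.7] [ 0.6909 -0.2169]
top funnel 0.74 [175.1 391.5] [ 0.637  -0.3725]
top infuser 0.88 [157.2 152.8] [0.6742 0.3607]
```

The scene picture shows the slab, with the wanted dish at about (405,340) under the rack and its twin at (517,390). The top picture shows three bars, near (172,352), (245,363) and (338,430). I'll fit box models to the masks to get accurate poses.

```bash
cat > fit.py <<'E'
import numpy as np,cv2,itertools
from scipy.optimize import minimize
from bench import arm
from b import ray
def hull(cam,p,boxes):
    c=arm.calibration(cam);a=np.cos(p[2]);s=np.sin(p[2]);m=np.zeros((384,512))
    for (lx,ly,z0,z1) in boxes:
        P=np.array([[p[0]+a*x-s*y,p[1]+s*x+a*y,z] for x,y,z in itertools.product((-lx/2,lx/2),(-ly/2,ly/2),(z0,z1))])
        q=(c["R"]@P.T).T+c["t"];q=(c["mtx"]@q.T).T;q=q[:,:2]/q[:,2:]
        h=cv2.convexHull(((q*4+1.5)*16).round().astype(np.int32).reshape(-1,1,2))
        b=np.zeros((1536,2048),np.uint8);cv2.fillConvexPoly(b,h,255,cv2.LINE_AA,4)
        m=np.maximum(m,cv2.resize(b,(512,384),interpolation=cv2.INTER_AREA)/255.)
    return m
def fit(thing,boxes,p0,zc=.02,cams=("scene","top"),occ=True):
    M={}
    for cam in cams:
        arm.get_image(cam)
        best=None
        for d in arm.silhouettes(cam,thing):
            g=np.linalg.norm(ray(cam,d["position"],zc)[:2]-p0[:2])
            if g<.07 and (best is None or g<best[0]): best=(g,d)
        if best is None: print("no mask",thing,cam); continue
        ig=np.zeros((384,512),np.uint8)
        if occ:
            for o in ("rack",)+(("butter_dish",) if thing=="slab" else ()):
                for d in arm.silhouettes(cam,o):
                    if d["p"]>.4: ig|=d["mask"].astype(np.uint8)
            ig=cv2.dilate(ig,np.ones((3,3)))
        m=best[1]["mask"]; M[cam]=(m.astype(float),(ig==0)|m)
    def cost(p): return sum(np.sum(np.abs(hull(c,p,boxes)-m)*k)/m.sum() for c,(m,k) in M.items())
    out=[]
    p=np.array(p0,float)
    for _ in range(2):
        r=minimize(cost,p,method="Nelder-Mead",options=dict(initial_simplex=[p,p+[.008,0,0],p+[0,.008,0],p+[0,0,.06]],xatol=1e-4,fatol=1e-4,maxiter=120));p=r.x
    print(thing,boxes[0][:2],list(M),np.round(r.x,4),"cost",round(r.fun,3));return r.x
DISH=[(.130,.056,0,.050),(.122,.050,.05,.06)]
E
cat > c.py <<'E'
from fit import *
for cams in(("scene","top"),("scene",),("top",)):
    fit("butter_dish",DISH,[.649,.034,0],cams=cams)
    fit("slab",[(.2,.18,0,.014)],[.655,-.093,0],cams=cams,zc=.01)
fit("straightedge",[(.18,.016,0,.05)],[.437,.32,0],occ=False)
fit("straightedge",[(.18,.016,0,.05)],[.33,.14,-.4],occ=False)
fit("straightedge",[(.18,.016,0,.05)],[.458,.455,0],occ=False)
fit("straightedge",[(.12,.016,0,.05)],[.458,.455,0],occ=False)
fit("straightedge",[(.26,.016,0,.05)],[.33,.14,-.4],occ=False)
E
python3 c.py
```

```text
butter_dish (0.13, 0.056) ['scene', 'top'] [ 0.6469  0.0378 -0.0112] cost 0.172
slab (0.2, 0.18) ['scene', 'top'] [ 0.6494 -0.0908  0.014 ] cost 0.091
butter_dish (0.13, 0.056) ['scene'] [ 0.6453  0.0374 -0.0109] cost 0.067
slab (0.2, 0.18) ['scene'] [ 0.6477 -0.0916  0.0246] cost 0.006
butter_dish (0.13, 0.056) ['top'] [0.6493 0.0395 0.0206] cost 0.036
slab (0.2, 0.18) ['top'] [ 0.6506 -0.0903  0.0257] cost 0.034
straightedge (0.18, 0.016) ['scene', 'top'] [0.4395 0.3209 0.0053] cost 0.583
straightedge (0.18, 0.016) ['scene', 'top'] [ 0.3367  0.1391 -0.2904] cost 0.932
straightedge (0.18, 0.016) ['scene', 'top'] [ 0.4387  0.454  -0.0255] cost 2.231
straightedge (0.12, 0.016) ['scene', 'top'] [0.4582 0.4535 0.1121] cost 0.99
straightedge (0.26, 0.016) ['scene', 'top'] [ 0.3256  0.1428 -0.3224] cost 0.596
```

```bash
cat > d.py <<'E'
from fit import *
for cam in("scene","top"):
    a=fit("straightedge",[(.18,.016,0,.05)],[.437,.32,0.05],cams=(cam,),occ=False)
    m=max(arm.silhouettes(cam,"rack"),key=lambda d:d["p"])["mask"].astype(float)
    best=[]
    for yaw in(.015,.025):
     for dx in np.arange(-.016,.017,.002):
      for dy in (-.015,-.01,-.005,0,.005,.01,.015):
        x=.6492+dx;y=-.091+dy;s=0
        for o in(-.03,.03):
            # box centre in rack frame (o,.05)
            c,sn=np.cos(yaw),np.sin(yaw)
            h=hull(cam,[x+c*o-sn*.05,y+sn*o+c*.05,yaw],[(.009,.42,.3055,.3145)])
            s+=(h*m).sum()/h.sum()
        best.append((round(s/2,3),round(x,4),round(y,4),yaw))
    best.sort(reverse=True);print(cam,best[:5])
print(arm.observe()["time_s"])
E
python3 d.py
```

```text
straightedge (0.18, 0.016) ['scene'] [ 0.4401  0.3206 -0.0147] cost 0.613
scene [(np.float64(0.809), np.float64(0.6412), -0.091, 0.025), (np.float64(0.807), np.float64(0.6412), -0.096, 0.025), (np.float64(0.801), np.float64(0.6412), -0.086, 0.025), (np.float64(0.8), np.float64(0.6432), -0.096, 0.025), (np.float64(0.8), np.float64(0.6412), -0.101, 0.025)]
straightedge (0.18, 0.016) ['top'] [0.4423 0.3211 0.0146] cost 0.17
top [(np.float64(0.859), np.float64(0.6432), -0.091, 0.025), (np.float64(0.858), np.float64(0.6432), -0.086, 0.025), (np.float64(0.85), np.float64(0.6432), -0.096, 0.025), (np.float64(0.847), np.float64(0.6432), -0.081, 0.025), (np.float64(0.839), np.float64(0.6432), -0.101, 0.025)]
3.9
```

```bash
cat > plan.py <<'E'
import numpy as np
from scipy.spatial.transform import Rotation as Ro
from bench import arm
def ori(psi,phi):
    z=np.array([np.sin(phi)*np.cos(psi),np.sin(phi)*np.sin(psi),-np.cos(phi)])
    y=np.array([-np.sin(psi),np.cos(psi),0]);return np.column_stack([np.cross(y,z),y,z])
def plan(wps):
    """wps: (pos,psi,phi,n); prints rows, each leg split evenly"""
    s=arm.observe();p,R=s["ee_pos"],s["eef_rot"]
    print("t",round(s["time_s"],2),"p",np.round(p,4),"z",np.round(R[:,2],3),"y",np.round(R[:,1],3),"F",np.round(s["contact_force"],1),"w",round(s["grip_width"],4),"gf",round(s["grip_force"],1),"q",np.round(s["qpos"],2))
    for pos,psi,phi,n in wps:
        T=ori(psi,phi);rv=Ro.from_matrix(R.T@T).as_rotvec()/n;d=(np.array(pos)-p)/n
        print("leg",n,"mm/row",round(np.linalg.norm(d)*1000,1))
        for i in range(n):
            print(np.round(np.r_[R.T@d/.75,rv/.15],4).tolist());R=R@Ro.from_rotvec(rv).as_matrix()
            p=p+d
E
python3 -c "
from plan import *
g=np.array([.639,.0385,.042]);z=ori(.005,.6)[:,2]
plan([((.40,.037,.24),.005,.6,14),(g-.16*z,.005,.6,4)])"
```

```text
t 3.9 p [0.2007 0.5919 0.2503] z [ 0. -0. -1.] y [0.321 0.947 0.   ] F [ 0.2  0.7 -0.4] w 0.0857 gf 0.0 q [ 1.24  0.35  1.63 -0.    1.16 -0.  ]
leg 14 mm/row 42.1
[-0.0349, -0.044, 0.001, -0.0474, -0.283, -0.1532]
[-0.0339, -0.0448, 0.0021, -0.0474, -0.283, -0.1532]
[-0.0327, -0.0455, 0.0032, -0.0474, -0.283, -0.1532]
[-0.0315, -0.0463, 0.0043, -0.0474, -0.283, -0.1532]
[-0.0302, -0.0471, 0.0052, -0.0474, -0.283, -0.1532]
[-0.0289, -0.0478, 0.0062, -0.0474, -0.283, -0.1532]
[-0.0275, -0.0485, 0.007, -0.0474, -0.283, -0.1532]
[-0.0261, -0.0491, 0.0078, -0.0474, -0.283, -0.1532]
[-0.0246, -0.0498, 0.0085, -0.0474, -0.283, -0.1532]
[-0.0231, -0.0504, 0.0092, -0.0474, -0.283, -0.1532]
[-0.0215, -0.051, 0.0098, -0.0474, -0.283, -0.1532]
[-0.0199, -0.0515, 0.0103, -0.0474, -0.283, -0.1532]
[-0.0183, -0.052, 0.0107, -0.0474, -0.283, -0.1532]
[-0.0166, -0.0525, 0.0111, -0.0474, -0.283, -0.1532]
leg 4 mm/row 40.7
[-0.0285, 0.0001, 0.0461, -0.0, -0.0, -0.0]
[-0.0285, 0.0001, 0.0461, -0.0, -0.0, -0.0]
[-0.0285, 0.0001, 0.0461, -0.0, -0.0, -0.0]
[-0.0285, 0.0001, 0.0461, -0.0, -0.0, -0.0]
```

>>> drive_tool([
  [-0.035, -0.044, 0.001, -0.047, -0.283, -0.153, 85],
  [-0.034, -0.045, 0.002, -0.047, -0.283, -0.153, 85],
  [-0.033, -0.0455, 0.003, -0.047, -0.283, -0.153, 85],
  [-0.0315, -0.046, 0.004, -0.047, -0.283, -0.153, 85],
  [-0.03, -0.047, 0.005, -0.047, -0.283, -0.153, 85],
  [-0.029, -0.048, 0.006, -0.047, -0.283, -0.153, 85],
  [-0.0275, -0.0485, 0.007, -0.047, -0.283, -0.153, 85],
  [-0.026, -0.049, 0.008, -0.047, -0.283, -0.153, 85],
  [-0.0245, -0.05, 0.0085, -0.047, -0.283, -0.153, 85],
  [-0.023, -0.0505, 0.009, -0.047, -0.283, -0.153, 85],
  [-0.0215, -0.051, 0.01, -0.047, -0.283, -0.153, 85],
  [-0.02, -0.0515, 0.01, -0.047, -0.283, -0.153, 85],
  [-0.018, -0.052, 0.011, -0.047, -0.283, -0.153, 85],
  [-0.0165, -0.0525, 0.011, -0.047, -0.283, -0.153, 85],
  [0, 0, 0, 0, 0, 0, 85],
], newtons=60)

```text
time_s: 5.78
ee_pos: [0.3974, 0.0404, 0.2401]
eef_rot: [[-0.83, 0.003, 0.557], [0.004, 1.0, -0.0], [-0.557, 0.002, -0.83]]
contact_force: [-0.5, -0.6, 0.3]
grip_width: 0.0847
grip_force: 0.0
```

```bash
python3 -c "
from plan import *
from fit import *
for c in ('scene','top'): fit('butter_dish',DISH,[.647,.038,0.01],cams=(c,),zc=.03)
g=np.array([.639,.0385,.042]);z=ori(.005,.6)[:,2]
plan([(g-.13*z,.005,.6,5),(g,.005,.6,5)])"
```

```text
butter_dish (0.13, 0.056) ['scene'] [ 0.6457  0.0377 -0.0344] cost 0.091
butter_dish (0.13, 0.056) ['top'] [0.6535 0.0387 0.0192] cost 0.046
t 6.08 p [0.3975 0.0446 0.2404] z [ 0.557  0.005 -0.83 ] y [-0.005  1.     0.003] F [ 0.5 -0.6  0.1] w 0.085 gf 0.0 q [ 0.19 -0.26  2.45 -0.27  0.38 -1.17]
leg 5 mm/row 38.3
[-0.0237, -0.002, 0.0451, 0.0029, -0.0122, -0.0023]
[-0.0236, -0.002, 0.0452, 0.0029, -0.0122, -0.0023]
[-0.0235, -0.002, 0.0452, 0.0029, -0.0122, -0.0023]
[-0.0235, -0.002, 0.0453, 0.0029, -0.0122, -0.0023]
[-0.0234, -0.002, 0.0453, 0.0029, -0.0122, -0.0023]
leg 5 mm/row 26.0
[0.0, 0.0, 0.0347, -0.0, 0.0, 0.0]
[0.0, 0.0, 0.0347, -0.0, 0.0, 0.0]
[0.0, 0.0, 0.0347, -0.0, 0.0, 0.0]
[0.0, 0.0, 0.0347, -0.0, 0.0, 0.0]
[0.0, 0.0, 0.0347, -0.0, 0.0, 0.0]
```

>>> drive_tool([
  [-0.0235, -0.002, 0.045, 0.003, -0.012, -0.002, 85],
  [-0.0235, -0.002, 0.045, 0.003, -0.012, -0.002, 85],
  [-0.0235, -0.002, 0.045, 0.003, -0.012, -0.002, 85],
  [-0.0235, -0.002, 0.045, 0.003, -0.012, -0.002, 85],
  [-0.0235, -0.002, 0.045, 0.003, -0.012, -0.002, 85],
  [0, 0, 0, 0, 0, 0, 85],
  [0, 0, 0, 0, 0, 0, 85],
  [0, 0, 0, 0, 0, 0, 85],
])

```text
time_s: 7.08
ee_pos: [0.5643, 0.037, 0.1503]
eef_rot: [[-0.825, -0.003, 0.565], [-0.003, 1.0, 0.002], [-0.565, -0.0, -0.825]]
contact_force: [0.5, -0.5, 0.2]
grip_width: 0.0852
grip_force: 0.0
```

```bash
python3 -c "
from plan import *
import cv2
cv2.imwrite('pics/pre.png',cv2.resize(arm.get_image('scene')[100:330,120:400,::-1],(730,600)))
g=np.array([.639,.0385,.042]);z=ori(.005,.6)[:,2]
plan([(g,.005,.6,6)])"
```

```text
t 7.12 p [0.5645 0.0368 0.1504] z [ 0.565  0.002 -0.825] y [-0.003  1.    -0.   ] F [-0.1 -0.1  0.1] w 0.085 gf 0.0 q [ 0.09  0.23  2.26 -0.78  0.07 -0.71]
leg 6 mm/row 21.9
[-0.0, 0.0003, 0.0292, -0.0013, 0.0007, -0.0017]
[-0.0, 0.0003, 0.0292, -0.0013, 0.0007, -0.0017]
[-0.0001, 0.0003, 0.0292, -0.0013, 0.0007, -0.0017]
[-0.0001, 0.0003, 0.0292, -0.0013, 0.0007, -0.0017]
[-0.0001, 0.0003, 0.0292, -0.0013, 0.0007, -0.0017]
[-0.0001, 0.0003, 0.0292, -0.0013, 0.0007, -0.0017]
```

View pics/pre.png

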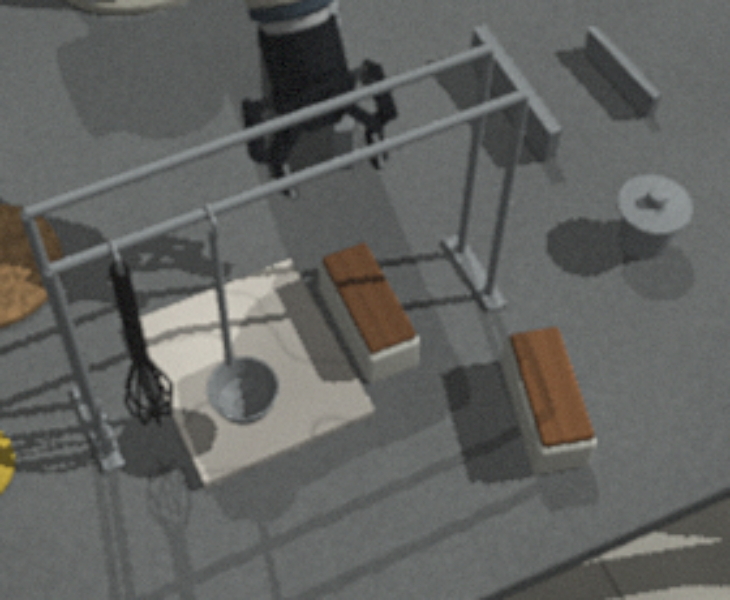

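The picture shows the open gripper aligned with the dish: the lid spans (322-415, 245-350), and the fingers are at (285,190) and (380,160). The wrist is close to its q5=0 limit, so I'll fit the kinematics before going deeper.

```bash
cat > kin.py <<'E'
import numpy as np
from scipy.optimize import least_squares
from bench import arm
from plan import ori
s=arm.observe()
D=[([1.2416,.3536,1.6342,0,1.1552,-.0024],[.2005,.5915,.2496],[0,0,-1]),
   ([.19,-.26,2.45,-.27,.38,-1.17],[.3975,.0446,.2404],[.557,.005,-.83]),
   (s["qpos"],s["ee_pos"],s["eef_rot"][:,2])]
def cost(v):
    h,L1,L2,Lt,a,e=v;o=[]
    for q,p,z in D:
        w=np.array(p)-Lt*np.array(z);A=q[1];B=q[1]+q[2]
        r=a+L1*np.sin(A)+e*np.cos(B)+L2*np.sin(B);zz=h+L1*np.cos(A)-e*np.sin(B)+L2*np.cos(B)
        o+=[r-np.hypot(w[0],w[1]),zz-w[2]]
    return np.r_[o,.02*a,.02*e]
f=least_squares(cost,[.3,.45,.4,.2,0,0]);v=f.x
if __name__=="__main__":
  print(np.round(v,3),np.round(f.fun,4))
  h,L1,L2,Lt,a,e=v
  for pos in((.5645,.037,.15),(.6,.0375,.1),(.639,.0385,.042)):
   for phi in(.35,.45,.5,.55,.6,.7,.8,.9,1.0):
    w=np.array(pos)-Lt*ori(0,phi)[:,2]
    g=least_squares(lambda x:[a+L1*np.sin(x[0])+e*np.cos(x[1])+L2*np.sin(x[1])-np.hypot(*w[:2]),h+L1*np.cos(x[0])-e*np.sin(x[1])+L2*np.cos(x[1])-w[2]],[.3,2.3]).x
    print(pos,phi,"q2,q3,q5",np.round([g[0],g[1]-g[0],np.pi-phi-g[1]],2))
E
python3 kin.py
```

```text
[ 0.295  0.571  0.496  0.327 -0.003  0.059] [-0.      0.0001 -0.     -0.0002  0.0001  0.     -0.0001  0.0012]
(0.5645, 0.037, 0.15) 0.35 q2,q3,q5 [0.26 2.09 0.44]
(0.5645, 0.037, 0.15) 0.45 q2,q3,q5 [0.24 2.16 0.29]
(0.5645, 0.037, 0.15) 0.5 q2,q3,q5 [0.24 2.19 0.21]
(0.5645, 0.037, 0.15) 0.55 q2,q3,q5 [0.23 2.23 0.13]
(0.5645, 0.037, 0.15) 0.6 q2,q3,q5 [0.23 2.26 0.05]
(0.5645, 0.037, 0.15) 0.7 q2,q3,q5 [ 0.25  2.32 -0.13]
(0.5645, 0.037, 0.15) 0.8 q2,q3,q5 [ 0.28  2.38 -0.32]
(0.5645, 0.037, 0.15) 0.9 q2,q3,q5 [ 0.33  2.43 -0.52]
(0.5645, 0.037, 0.15) 1.0 q2,q3,q5 [ 0.4   2.48 -0.74]
(0.6, 0.0375, 0.1) 0.35 q2,q3,q5 [0.39 2.05 0.35]
(0.6, 0.0375, 0.1) 0.45 q2,q3,q5 [0.38 2.12 0.2 ]
(0.6, 0.0375, 0.1) 0.5 q2,q3,q5 [0.38 2.15 0.11]
(0.6, 0.0375, 0.1) 0.55 q2,q3,q5 [0.38 2.18 0.03]
(0.6, 0.0375, 0.1) 0.6 q2,q3,q5 [ 0.38  2.21 -0.06]
(0.6, 0.0375, 0.1) 0.7 q2,q3,q5 [ 0.41  2.27 -0.24]
(0.6, 0.0375, 0.1) 0.8 q2,q3,q5 [ 0.44  2.33 -0.43]
(0.6, 0.0375, 0.1) 0.9 q2,q3,q5 [ 0.5   2.37 -0.63]
(0.6, 0.0375, 0.1) 1.0 q2,q3,q5 [ 0.57  2.41 -0.84]
(0.639, 0.0385, 0.042) 0.35 q2,q3,q5 [0.53 1.99 0.27]
(0.639, 0.0385, 0.042) 0.45 q2,q3,q5 [0.53 2.05 0.11]
(0.639, 0.0385, 0.042) 0.5 q2,q3,q5 [0.53 2.09 0.02]
(0.639, 0.0385, 0.042) 0.55 q2,q3,q5 [ 0.54  2.12 -0.06]
(0.639, 0.0385, 0.042) 0.6 q2,q3,q5 [ 0.54  2.15 -0.15]
(0.639, 0.0385, 0.042) 0.7 q2,q3,q5 [ 0.57  2.2  -0.33]
(0.639, 0.0385, 0.042) 0.8 q2,q3,q5 [ 0.61  2.25 -0.52]
(0.639, 0.0385, 0.042) 0.9 q2,q3,q5 [ 0.67  2.29 -0.71]
(0.639, 0.0385, 0.042) 1.0 q2,q3,q5 [ 0.74  2.32 -0.91]
```

```bash
python3 -c "
from plan import *
g=np.array([.644,.0385,.042]);z=ori(.01,.43)[:,2]
plan([(g-.13*z,.01,.43,4),(g,.01,.43,6)])"
```

```text
t 7.12 p [0.5645 0.0368 0.1504] z [ 0.565  0.002 -0.825] y [-0.003  1.    -0.   ] F [-0.1 -0.1  0.1] w 0.085 gf 0.0 q [ 0.09  0.23  2.26 -0.78  0.07 -0.71]
leg 4 mm/row 6.8
[-0.0088, 0.0004, 0.0021, -0.0059, 0.2844, -0.01]
[-0.0089, 0.0003, 0.0017, -0.0059, 0.2844, -0.01]
[-0.0089, 0.0003, 0.0013, -0.0059, 0.2844, -0.01]
[-0.009, 0.0003, 0.001, -0.0059, 0.2844, -0.01]
leg 6 mm/row 21.7
[-0.0, -0.0, 0.0289, 0.0, 0.0, 0.0]
[-0.0, -0.0, 0.0289, 0.0, 0.0, 0.0]
[-0.0, -0.0, 0.0289, 0.0, 0.0, 0.0]
[-0.0, -0.0, 0.0289, 0.0, 0.0, 0.0]
[-0.0, -0.0, 0.0289, 0.0, 0.0, 0.0]
[-0.0, -0.0, 0.0289, 0.0, 0.0, 0.0]
```

>>> drive_tool([
  [-0.009, 0, 0.002, -0.006, 0.285, -0.01, 85],
  [-0.009, 0, 0.002, -0.006, 0.285, -0.01, 85],
  [-0.009, 0, 0.001, -0.006, 0.285, -0.01, 85],
  [-0.009, 0, 0.001, -0.006, 0.285, -0.01, 85],
  [0, 0, 0, 0, 0, 0, 85],
  [0, 0, 0, 0, 0, 0, 85],
  [0, 0, 0, 0, 0, 0, 85],
])

```text
time_s: 8.0
ee_pos: [0.5875, 0.0338, 0.1589]
eef_rot: [[-0.901, -0.004, 0.434], [-0.007, 1.0, -0.004], [-0.434, -0.007, -0.901]]
contact_force: [-0.1, 0.3, -0.4]
grip_width: 0.0848
grip_force: 0.0
```

```bash
python3 -c "
from plan import *
g=np.array([.644,.0385,.042])
plan([(g,.01,.43,7)])"
```

```text
t 8.0 p [0.5875 0.0338 0.1589] z [ 0.434 -0.004 -0.901] y [-0.004  1.    -0.007] F [-0.1  0.3 -0.4] w 0.0848 gf 0.0 q [ 0.08  0.25  2.11 -0.11  0.33 -1.4 ]
leg 7 mm/row 18.6
[-0.0001, 0.001, 0.0247, -0.0083, 0.0176, -0.0023]
[-0.0001, 0.001, 0.0247, -0.0083, 0.0176, -0.0023]
[-0.0002, 0.0009, 0.0247, -0.0083, 0.0176, -0.0023]
[-0.0003, 0.0009, 0.0247, -0.0083, 0.0176, -0.0023]
[-0.0003, 0.0009, 0.0247, -0.0083, 0.0176, -0.0023]
[-0.0004, 0.0008, 0.0247, -0.0083, 0.0176, -0.0023]
[-0.0004, 0.0008, 0.0247, -0.0083, 0.0176, -0.0023]
```

>>> drive_tool([
  [0, 0.001, 0.025, -0.008, 0.018, -0.002, 85],
  [0, 0.001, 0.025, -0.008, 0.018, -0.002, 85],
  [0, 0.001, 0.025, -0.008, 0.018, -0.002, 85],
  [0, 0.001, 0.025, -0.008, 0.018, -0.002, 85],
  [0, 0, 0, 0, 0, 0, 85],
  [0, 0, 0, 0, 0, 0, 85],
])

```text
time_s: 8.75
ee_pos: [0.6202, 0.0367, 0.0918]
eef_rot: [[-0.906, -0.007, 0.424], [-0.008, 1.0, 0.0], [-0.424, -0.003, -0.906]]
contact_force: [-1.0, 0.2, 0.3]
grip_width: 0.0848
grip_force: 0.0
```

```bash
python3 -c "
from plan import *
g=np.array([.644,.0385,.042])
plan([(g,.01,.43,4)])"
```

```text
t 8.75 p [0.6202 0.0367 0.0918] z [ 0.424  0.    -0.906] y [-0.007  1.    -0.003] F [-1.   0.2  0.3] w 0.0848 gf 0.0 q [ 0.07  0.42  2.07 -0.14  0.22 -1.38]
leg 4 mm/row 13.8
[-0.0001, 0.0006, 0.0184, -0.0064, 0.0133, -0.0021]
[-0.0002, 0.0006, 0.0184, -0.0064, 0.0133, -0.0021]
[-0.0002, 0.0006, 0.0184, -0.0064, 0.0133, -0.0021]
[-0.0003, 0.0006, 0.0184, -0.0064, 0.0133, -0.0021]
```

>>> drive_tool([
  [0, 0.0006, 0.0184, -0.006, 0.013, -0.002, 85],
  [0, 0.0006, 0.0184, -0.006, 0.013, -0.002, 85],
  [0, 0.0006, 0.0184, -0.006, 0.013, -0.002, 85],
  [0, 0.0006, 0.0184, -0.006, 0.013, -0.002, 85],
  [0, 0, 0, 0, 0, 0, 85],
  [0, 0, 0, 0, 0, 0, 85],
])

```text
time_s: 9.5
ee_pos: [0.6437, 0.0385, 0.0413]
eef_rot: [[-0.909, -0.01, 0.417], [-0.009, 1.0, 0.004], [-0.417, -0.0, -0.909]]
contact_force: [0.4, -1.1, 0.3]
grip_width: 0.0848
grip_force: 0.0
```

```bash
python3 -c "
from plan import *
import cv2
cv2.imwrite('pics/gr.png',np.vstack([cv2.resize(arm.get_image('scene')[150:270,200:360,::-1],(480,300)),cv2.resize(arm.get_image('top')[110:210,180:340,::-1],(480,300))]))
plan([])"
```

```text
t 9.6 p [0.6439 0.0386 0.0418] z [ 0.417  0.004 -0.909] y [-0.01  1.   -0.  ] F [-0.3 -0.4  0.9] w 0.0849 gf 0.0 q [ 0.07  0.54  2.03 -0.17  0.15 -1.35]
```

View pics/gr.png

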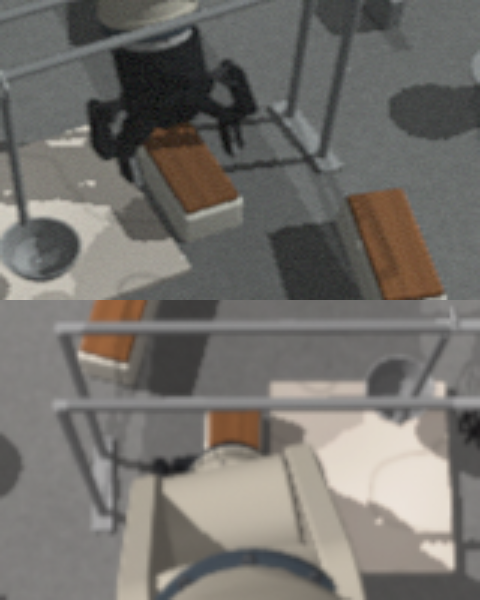

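The fingers straddle the dish in the upper half at (125,165) and (230,145), and the near bar is clear. Next I close.

>>> drive_tool([
  [0, 0, 0, 0, 0, 0, 50],
  [0, 0, 0, 0, 0, 0, 50],
  [0, 0, 0, 0, 0, 0, 50],
  [0, 0, 0, 0, 0, 0, 50],
  [0, 0, 0, 0, 0, 0, 50],
  [0, 0, 0, 0, 0, 0, 50],
], newtons=60)

```text
time_s: 10.35
ee_pos: [0.644, 0.0385, 0.0422]
eef_rot: [[-0.908, -0.01, 0.418], [-0.009, 1.0, 0.004], [-0.418, -0.0, -0.909]]
contact_force: [-3.3, -0.3, 6.9]
grip_width: 0.0551
grip_force: 63.7
```

```bash
python3 -c "
from plan import *
p=arm.observe()['ee_pos']
plan([(p+[-.01,0,.03],.01,.43,3),(p+[-.10,-.01,.06],.01,.43,4)])"
```

```text
t 10.35 p [0.644  0.0385 0.0422] z [ 0.418  0.004 -0.909] y [-0.01  1.   -0.  ] F [-3.3 -0.3  6.9] w 0.0551 gf 63.7 q [ 0.07  0.54  2.03 -0.17  0.15 -1.35]
leg 3 mm/row 10.5
[-0.0015, 0.0, -0.014, -0.0005, 0.0024, -0.0005]
[-0.0015, 0.0, -0.014, -0.0005, 0.0024, -0.0005]
[-0.0015, 0.0, -0.014, -0.0005, 0.0024, -0.0005]
leg 4 mm/row 23.8
[0.0231, -0.003, -0.0216, -0.0, 0.0, 0.0]
[0.0231, -0.003, -0.0216, -0.0, 0.0, 0.0]
[0.0231, -0.003, -0.0216, -0.0, 0.0, 0.0]
[0.0231, -0.003, -0.0216, -0.0, 0.0, 0.0]
```

>>> drive_tool([
  [-0.0015, 0, -0.014, 0, 0, 0, 50],
  [-0.0015, 0, -0.014, 0, 0, 0, 50],
  [-0.0015, 0, -0.014, 0, 0, 0, 50],
  [0.023, -0.003, -0.0215, 0, 0, 0, 50],
  [0.023, -0.003, -0.0215, 0, 0, 0, 50],
  [0.023, -0.003, -0.0215, 0, 0, 0, 50],
  [0.023, -0.003, -0.0215, 0, 0, 0, 50],
  [0, 0, 0, 0, 0, 0, 50],
])

```text
time_s: 11.35
ee_pos: [0.5427, 0.0284, 0.102]
eef_rot: [[-0.909, -0.01, 0.417], [-0.009, 1.0, 0.004], [-0.417, -0.0, -0.909]]
contact_force: [-0.1, -0.4, -4.0]
grip_width: 0.0553
grip_force: 65.0
```

```bash
python3 -c "
from plan import *
t=np.array([.4125,-.2985]);psi=-.62
u=np.array([np.cos(psi),np.sin(psi)]);e=t-.006*u
plan([((.47,.0,.115),.01,.43,4),((e[0],e[1],.115),psi,.43,13)])"
```

```text
t 11.35 p [0.5427 0.0284 0.102 ] z [ 0.417  0.004 -0.909] y [-0.01  1.   -0.  ] F [-0.1 -0.4 -4. ] w 0.0553 gf 65.0 q [ 0.06  0.31  2.22 -0.12  0.18 -1.4 ]
leg 4 mm/row 19.8
[0.0203, -0.0092, -0.0141, -0.0005, -0.0003, -0.0004]
[0.0203, -0.0092, -0.0141, -0.0005, -0.0003, -0.0004]
[0.0203, -0.0092, -0.0141, -0.0005, -0.0003, -0.0004]
[0.0203, -0.0092, -0.0141, -0.0005, -0.0003, -0.0004]
leg 13 mm/row 23.2
[0.0061, -0.0302, -0.0028, 0.1347, 0.0, 0.2937]
[0.0048, -0.0305, -0.0022, 0.1347, 0.0, 0.2937]
[0.0034, -0.0307, -0.0016, 0.1347, 0.0, 0.2937]
[0.0021, -0.0308, -0.0009, 0.1347, 0.0, 0.2937]
[0.0007, -0.0309, -0.0003, 0.1347, 0.0, 0.2937]
[-0.0007, -0.0309, 0.0003, 0.1347, 0.0, 0.2937]
[-0.002, -0.0308, 0.0009, 0.1347, 0.0, 0.2937]
[-0.0034, -0.0307, 0.0016, 0.1347, 0.0, 0.2937]
[-0.0047, -0.0305, 0.0022, 0.1347, 0.0, 0.2937]
[-0.0061, -0.0302, 0.0028, 0.1347, 0.0, 0.2937]
[-0.0074, -0.0298, 0.0034, 0.1347, 0.0, 0.2937]
[-0.0087, -0.0294, 0.004, 0.1347, 0.0, 0.2937]
[-0.01, -0.0289, 0.0046, 0.1347, 0.0, 0.2937]
```

>>> drive_tool([
  [0.02, -0.009, -0.014, 0, 0, 0, 50],
  [0.02, -0.009, -0.014, 0, 0, 0, 50],
  [0.02, -0.009, -0.014, 0, 0, 0, 50],
  [0.02, -0.009, -0.014, 0, 0, 0, 50],
  [0.006, -0.03, -0.003, 0.135, 0, 0.294, 50],
  [0.005, -0.0305, -0.002, 0.135, 0, 0.294, 50],
  [0.0035, -0.0305, -0.0015, 0.135, 0, 0.294, 50],
  [0.002, -0.031, -0.001, 0.135, 0, 0.294, 50],
  [0.0005, -0.031, 0, 0.135, 0, 0.294, 50],
  [-0.0005, -0.031, 0, 0.135, 0, 0.294, 50],
  [-0.002, -0.031, 0.001, 0.135, 0, 0.294, 50],
  [-0.0035, -0.0305, 0.0015, 0.135, 0, 0.294, 50],
  [-0.005, -0.0305, 0.002, 0.135, 0, 0.294, 50],
  [-0.006, -0.03, 0.003, 0.135, 0, 0.294, 50],
  [-0.0075, -0.03, 0.0035, 0.135, 0, 0.294, 50],
  [-0.0085, -0.0295, 0.004, 0.135, 0, 0.294, 50],
  [-0.01, -0.029, 0.0045, 0.135, 0, 0.294, 50],
  [0, 0, 0, 0, 0, 0, 50],
  [0, 0, 0, 0, 0, 0, 50],
])

```text
time_s: 13.72
ee_pos: [0.4101, -0.2939, 0.1145]
eef_rot: [[-0.739, 0.581, 0.339], [0.528, 0.814, -0.243], [-0.417, -0.0, -0.909]]
contact_force: [-0.1, -0.4, -3.7]
grip_width: 0.0546
grip_force: 65.0
```

```bash
python3 -c "
from plan import *
from fit import *
import cv2
cv2.imwrite('pics/carry.png',cv2.resize(arm.get_image('scene')[80:330,30:330,::-1],(720,600)))
# dish fit in the air: underside height ~ .083
for zb in(.08,.085):
  fit('butter_dish',[(a,b,c+zb,d+zb) for a,b,c,d in DISH],[.42,-.30,-.62],cams=('scene',),zc=.12,occ=False)
for c in('scene','top'):
  for d in arm.landmark_of(c,'trivet')[:1]: print(c,d['p'],ray(c,d['position'],0))
  for d in arm.silhouettes(c,'trivet')[:1]: print(c,d['p'],ray(c,d['position'],0.01),d['mask'].sum())
plan([])"
```

```text
butter_dish (0.13, 0.056) ['scene'] [ 0.4164 -0.2965 -0.5307] cost 0.479
butter_dish (0.13, 0.056) ['scene'] [ 0.4209 -0.2937 -0.6109] cost 0.372
scene 0.69 [ 0.4219883  -0.30254311  0.        ]
scene 0.59 [ 0.45411834 -0.29090023  0.01      ] 1472
top 0.69 [ 0.41626574 -0.30147544  0.        ]
top 0.7 [ 0.4482959  -0.29613882  0.01      ] 1449
t 14.18 p [ 0.41   -0.294   0.1145] z [ 0.339 -0.243 -0.909] y [ 0.582  0.813 -0.   ] F [ 0.  -0.8 -3.1] w 0.0549 gf 65.0 q [-0.63  0.24  2.29  0.01  0.18 -1.59]
```

View pics/carry.png

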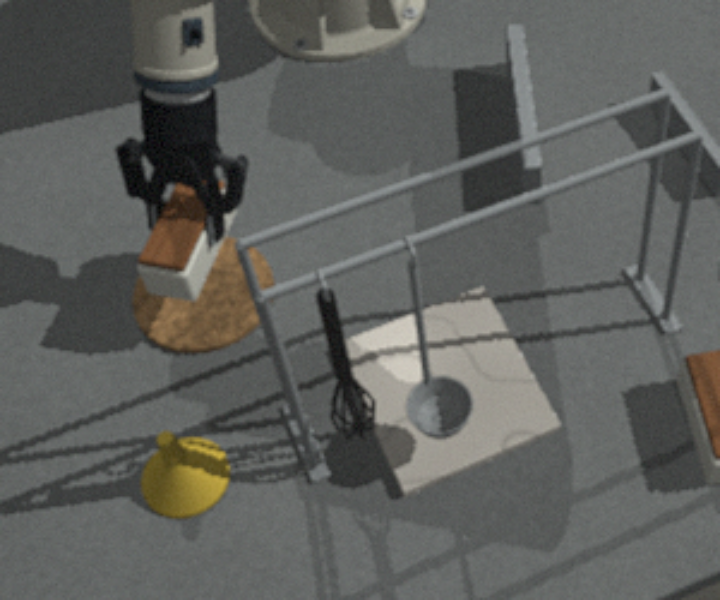

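```bash
cat > tr.py <<'E'
import cv2,numpy as np
from scipy.optimize import minimize
from bench import arm
th=np.linspace(0,2*np.pi,120)
for cam in("scene","top"):
    im=cv2.resize(cv2.imread(f"pics/{cam}0.png"),(512,384),interpolation=cv2.INTER_AREA).astype(int)
    m=((im[:,:,2]-im[:,:,0])>30).astype(np.uint8)
    n,l,st,ce=cv2.connectedComponentsWithStats(m)
    tgt=(250,370) if cam=="top" else (202,114)
    k=l[tgt];m=(l==k).astype(np.uint8);m=cv2.morphologyEx(m,cv2.MORPH_CLOSE,np.ones((5,5)))
    if cam=="top": h=m
    c=arm.calibration(cam)
    def cost(p):
        P=np.vstack([np.c_[p[0]+.08*np.cos(th),p[1]+.08*np.sin(th),0*th+z] for z in(0,.01)])
        q=(c["mtx"]@((c["R"]@P.T).T+c["t"]).T).T;q=q[:,:2]/q[:,2:]
        b=np.zeros((1536,2048),np.uint8);cv2.fillConvexPoly(b,cv2.convexHull((q*4+1.5).round().astype(np.int32).reshape(-1,1,2)),255)
        return np.abs(cv2.resize(b,(512,384),interpolation=cv2.INTER_AREA)/255.-m).sum()/m.sum()
    r=minimize(cost,[.4125,-.3],method="Nelder-Mead",options=dict(initial_simplex=[[.4125,-.3],[.42,-.3],[.4125,-.292]]))
    print(cam,m.sum(),np.round(r.x,4),r.fun)
E
python3 tr.py; python3 -c "
from plan import *
"
```

```text
scene 1918 [ 0.417  -0.3043] 0.21124946328896518
top 2505 [ 0.4204 -0.3014] 0.01676177057649407
```

```bash
python3 -c "
from plan import *
plan([((.416,-.299,.060),-.62,.43,5),((.416,-.299,.0525),-.62,.43,3)])"
```

```text
t 14.18 p [ 0.41   -0.294   0.1145] z [ 0.339 -0.243 -0.909] y [ 0.582  0.813 -0.   ] F [ 0.  -0.8 -3.1] w 0.0549 gf 65.0 q [-0.63  0.24  2.29  0.01  0.18 -1.59]
leg 5 mm/row 11.0
[0.0042, -0.0002, 0.0141, -0.0006, 0.0006, -0.0008]
[0.0042, -0.0002, 0.0141, -0.0006, 0.0006, -0.0008]
[0.0042, -0.0002, 0.0141, -0.0006, 0.0006, -0.0008]
[0.0042, -0.0002, 0.0141, -0.0006, 0.0006, -0.0008]
[0.0042, -0.0002, 0.0141, -0.0006, 0.0006, -0.0008]
leg 3 mm/row 2.5
[0.0014, -0.0, 0.003, -0.0, -0.0, -0.0]
[0.0014, -0.0, 0.003, -0.0, -0.0, -0.0]
[0.0014, -0.0, 0.003, -0.0, -0.0, -0.0]
```

>>> drive_tool([
  [0.0042, 0, 0.014, 0, 0, 0, 50],
  [0.0042, 0, 0.014, 0, 0, 0, 50],
  [0.0042, 0, 0.014, 0, 0, 0, 50],
  [0.0042, 0, 0.014, 0, 0, 0, 50],
  [0.0042, 0, 0.014, 0, 0, 0, 50],
  [0.0014, 0, 0.003, 0, 0, 0, 50],
  [0.0014, 0, 0.003, 0, 0, 0, 50],
  [0.0014, 0, 0.003, 0, 0, 0, 50],
  [0, 0, 0, 0, 0, 0, 50],
  [0, 0, 0, 0, 0, 0, 50],
])

```text
time_s: 15.42
ee_pos: [0.4162, -0.2987, 0.0531]
eef_rot: [[-0.739, 0.582, 0.34], [0.529, 0.813, -0.243], [-0.418, -0.0, -0.909]]
contact_force: [0.2, 0.4, -4.0]
grip_width: 0.055
grip_force: 64.9
```

>>> drive_tool([
  [0.0006, 0, 0.0012, 0, 0, 0, 50],
  [0.0003, 0, 0.0006, 0, 0, 0, 50],
  [0, 0, 0, 0, 0, 0, 50],
])

```text
time_s: 15.8
ee_pos: [0.4162, -0.2987, 0.0521]
eef_rot: [[-0.739, 0.582, 0.34], [0.528, 0.813, -0.244], [-0.419, -0.0, -0.908]]
contact_force: [-3.5, 2.8, 9.2]
grip_width: 0.0552
grip_force: 66.7
```

>>> drive_tool([
  [0, 0, 0, 0, 0, 0, 85],
  [0, 0, 0, 0, 0, 0, 85],
  [0, 0, 0, 0, 0, 0, 85],
  [0, 0, 0, 0, 0, 0, 85],
  [0, 0, 0, 0, 0, 0, 85],
  [0, 0, -0.02, 0, 0, 0, 85],
  [0, 0, -0.04, 0, 0, 0, 85],
  [0, 0, -0.06, 0, 0, 0, 85],
  [0, 0, -0.06, 0, 0, 0, 85],
  [0, 0, -0.03, 0, 0, 0, 85],
])

```text
time_s: 17.05
ee_pos: [0.3623, -0.2601, 0.1964]
eef_rot: [[-0.738, 0.582, 0.341], [0.528, 0.813, -0.244], [-0.419, -0.0, -0.908]]
contact_force: [0.7, -0.7, 1.0]
grip_width: 0.0849
grip_force: 0.0
```

```bash
python3 -c "
from plan import *
from fit import *
for c in('scene','top'):
  fit('butter_dish',[(a,b,e+.01,d+.01) for a,b,e,d in DISH],[.42,-.30,-.62],cams=(c,),zc=.04,occ=False)
  fit('straightedge',[(.18,.016,0,.05)],[.442,.321,0.02],cams=(c,),occ=False)
plan([((.38,0,.26),0,.2,8),((.41,.32,.16),0.0,0,9)])"
```

```text
butter_dish (0.13, 0.056) ['scene'] [ 0.4175 -0.3004 -0.5927] cost 0.081
straightedge (0.18, 0.016) ['scene'] [0.4404 0.3203 0.0023] cost 0.479
butter_dish (0.13, 0.056) ['top'] [ 0.4537 -0.3242 -0.6771] cost 0.665
straightedge (0.18, 0.016) ['top'] [0.4423 0.3211 0.0138] cost 0.131
t 17.45 p [ 0.3623 -0.2601  0.1933] z [ 0.338 -0.242 -0.91 ] y [ 0.582  0.813 -0.   ] F [-0.   1.  -0.7] w 0.0849 gf 0.0 q [-0.63 -0.03  2.33  0.01  0.41 -1.58]
leg 8 mm/row 33.6
[0.0161, 0.037, -0.0196, -0.1604, 0.1841, -0.4932]
[0.0139, 0.0385, -0.0183, -0.1604, 0.1841, -0.4932]
[0.0115, 0.0399, -0.017, -0.1604, 0.1841, -0.4932]
[0.0089, 0.041, -0.0157, -0.1604, 0.1841, -0.4932]
[0.0063, 0.042, -0.0145, -0.1604, 0.1841, -0.4932]
[0.0035, 0.0427, -0.0134, -0.1604, 0.1841, -0.4932]
[0.0007, 0.0431, -0.0123, -0.1604, 0.1841, -0.4932]
[-0.0022, 0.0434, -0.0113, -0.1604, 0.1841, -0.4932]
leg 9 mm/row 37.4
[-0.0014, 0.0474, 0.0154, 0.0, 0.1481, -0.0]
[-0.0018, 0.0474, 0.0154, 0.0, 0.1481, -0.0]
[-0.0021, 0.0474, 0.0153, 0.0, 0.1481, -0.0]
[-0.0024, 0.0474, 0.0153, 0.0, 0.1481, -0.0]
[-0.0028, 0.0474, 0.0152, 0.0, 0.1481, -0.0]
[-0.0031, 0.0474, 0.0152, 0.0, 0.1481, -0.0]
[-0.0034, 0.0474, 0.0151, 0.0, 0.1481, -0.0]
[-0.0038, 0.0474, 0.015, 0.0, 0.1481, -0.0]
[-0.0041, 0.0474, 0.0149, 0.0, 0.1481, -0.0]
```

```bash
python3 -c "
from plan import *
g=np.array([.4415,.3207,.041]);z=ori(.01,.43)[:,2]
plan([(g-.12*z+[0,0,.02],.01,.43,19)])"
```

```text
t 17.45 p [ 0.3623 -0.2601  0.1933] z [ 0.338 -0.242 -0.91 ] y [ 0.582  0.813 -0.   ] F [-0.   1.  -0.7] w 0.0849 gf 0.0 q [-0.63 -0.03  2.33  0.01  0.41 -1.58]
leg 19 mm/row 30.6
[0.0207, 0.0343, -0.0077, -0.0922, -0.0006, -0.2013]
[0.0197, 0.035, -0.0072, -0.0922, -0.0006, -0.2013]
[0.0186, 0.0357, -0.0067, -0.0922, -0.0006, -0.2013]
[0.0175, 0.0363, -0.0062, -0.0922, -0.0006, -0.2013]
[0.0164, 0.0369, -0.0057, -0.0922, -0.0006, -0.2013]
[0.0153, 0.0375, -0.0052, -0.0922, -0.0006, -0.2013]
[0.0141, 0.038, -0.0047, -0.0922, -0.0006, -0.2013]
[0.013, 0.0385, -0.0041, -0.0922, -0.0006, -0.2013]
[0.0118, 0.0389, -0.0036, -0.0922, -0.0006, -0.2013]
[0.0106, 0.0393, -0.0031, -0.0922, -0.0006, -0.2013]
[0.0094, 0.0396, -0.0025, -0.0922, -0.0006, -0.2013]
[0.0082, 0.0399, -0.002, -0.0922, -0.0006, -0.2013]
[0.007, 0.0402, -0.0014, -0.0922, -0.0006, -0.2013]
[0.0058, 0.0404, -0.0009, -0.0922, -0.0006, -0.2013]
[0.0046, 0.0405, -0.0003, -0.0922, -0.0006, -0.2013]
[0.0034, 0.0407, 0.0002, -0.0922, -0.0006, -0.2013]
[0.0021, 0.0407, 0.0008, -0.0922, -0.0006, -0.2013]
[0.0009, 0.0408, 0.0014, -0.0922, -0.0006, -0.2013]
[-0.0003, 0.0408, 0.0019, -0.0922, -0.0006, -0.2013]
```

>>> drive_tool([
  [0.0205, 0.0345, -0.0075, -0.092, 0, -0.201, 60],
  [0.0195, 0.035, -0.007, -0.092, 0, -0.201, 60],
  [0.0185, 0.0355, -0.0065, -0.092, 0, -0.201, 60],
  [0.0175, 0.0365, -0.006, -0.092, 0, -0.201, 60],
  [0.0165, 0.037, -0.0055, -0.092, 0, -0.201, 60],
  [0.0155, 0.0375, -0.005, -0.092, 0, -0.201, 60],
  [0.014, 0.038, -0.0045, -0.092, 0, -0.201, 60],
  [0.013, 0.0385, -0.004, -0.092, 0, -0.201, 60],
  [0.012, 0.039, -0.0035, -0.092, 0, -0.201, 60],
  [0.0105, 0.0395, -0.003, -0.092, 0, -0.201, 60],
  [0.0095, 0.0395, -0.0025, -0.092, 0, -0.201, 60],
  [0.008, 0.04, -0.002, -0.092, 0, -0.201, 60],
  [0.007, 0.04, -0.0015, -0.092, 0, -0.201, 60],
  [0.006, 0.0405, -0.001, -0.092, 0, -0.201, 60],
  [0.0045, 0.0405, -0.0005, -0.092, 0, -0.201, 60],
  [0.0035, 0.0405, 0, -0.092, 0, -0.201, 60],
  [0.002, 0.041, 0.001, -0.092, 0, -0.201, 60],
  [0.001, 0.041, 0.0015, -0.092, 0, -0.201, 60],
  [0, 0.041, 0.002, -0.092, 0, -0.201, 60],
  [0, 0, 0, 0, 0, 0, 60],
])

```text
time_s: 19.95
ee_pos: [0.3926, 0.3221, 0.1686]
eef_rot: [[-0.909, -0.011, 0.416], [-0.011, 1.0, 0.003], [-0.416, -0.001, -0.909]]
contact_force: [-0.2, -0.2, -0.3]
grip_width: 0.0598
grip_force: 0.0
```

```bash
python3 -c "
from plan import *
import cv2
from fit import *
fit('butter_dish',[(a,b,e+.01,d+.01) for a,b,e,d in DISH],[.42,-.30,-.62],cams=('top',),zc=.04,occ=False)
cv2.imwrite('pics/bar.png',np.hstack([cv2.resize(arm.get_image('scene')[70:190,240:400,::-1],(400,300)),cv2.resize(arm.get_image('top')[180:300,80:240,::-1],(400,300))]))
plan([((.4415,.3207,.041),.01,.43,6)])"
```

```text
butter_dish (0.13, 0.056) ['top'] [ 0.422  -0.2997 -0.6885] cost 0.123
t 20.15 p [0.3922 0.3193 0.169 ] z [ 0.416  0.001 -0.909] y [-0.008  1.    -0.002] F [-0.1 -0.  -0.4] w 0.0596 gf 0.0 q [ 0.89  0.18  2.18 -0.61  0.6  -0.21]
leg 6 mm/row 22.9
[0.0019, 0.0003, 0.0304, -0.0031, -0.0011, -0.0008]
[0.0019, 0.0003, 0.0304, -0.0031, -0.0011, -0.0008]
[0.0019, 0.0003, 0.0304, -0.0031, -0.0011, -0.0008]
[0.0019, 0.0002, 0.0304, -0.0031, -0.0011, -0.0008]
[0.0019, 0.0002, 0.0304, -0.0031, -0.0011, -0.0008]
[0.0019, 0.0002, 0.0304, -0.0031, -0.0011, -0.0008]
```

View pics/bar.png

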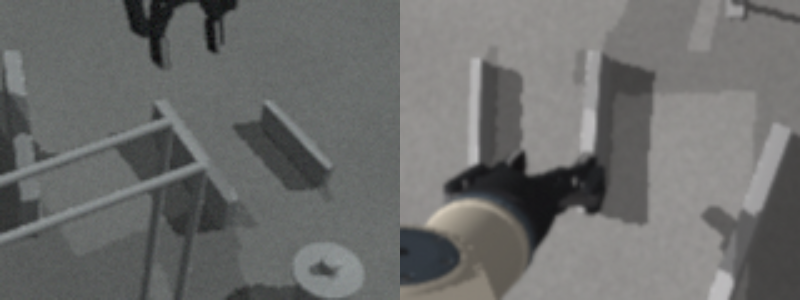

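>>> drive_tool([
  [0.002, 0.0003, 0.0304, -0.003, -0.001, 0, 60],
  [0.002, 0.0003, 0.0304, -0.003, -0.001, 0, 60],
  [0.002, 0.0003, 0.0304, -0.003, -0.001, 0, 60],
  [0.002, 0.0002, 0.0304, -0.003, -0.001, 0, 60],
  [0.002, 0.0002, 0.0304, -0.003, -0.001, 0, 60],
  [0.002, 0.0002, 0.0304, -0.003, -0.001, 0, 60],
  [0, 0, 0, 0, 0, 0, 60],
  [0, 0, 0, 0, 0, 0, 60],
])

```text
time_s: 21.15
ee_pos: [0.4414, 0.3216, 0.0421]
eef_rot: [[-0.909, -0.009, 0.418], [-0.008, 1.0, 0.005], [-0.418, 0.001, -0.909]]
contact_force: [-0.7, 0.2, -0.1]
grip_width: 0.0599
grip_force: 0.0
```

```bash
python3 -c "
from plan import *
import cv2
cv2.imwrite('pics/bar2.png',np.hstack([cv2.resize(arm.get_image('scene')[70:190,240:400,::-1],(400,300)),cv2.resize(arm.get_image('top')[180:300,80:240,::-1],(400,300))]))
plan([])"
```

```text
t 21.25 p [0.4415 0.3221 0.0426] z [ 0.418  0.006 -0.908] y [-0.01   1.     0.002] F [-0.7 -0.1  0.2] w 0.0602 gf 0.0 q [ 0.8   0.47  2.17 -1.05  0.35  0.19]
```

View pics/bar2.png

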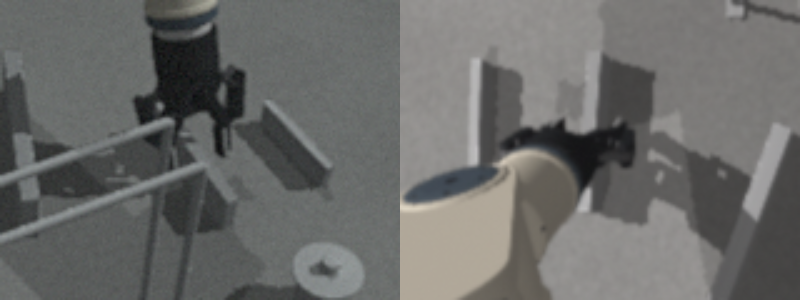

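The fingers straddle the middle of the bar, at (175,160) and (222,150) in the left view, so I close.

>>> drive_tool([
  [0, 0, 0, 0, 0, 0, 10],
  [0, 0, 0, 0, 0, 0, 10],
  [0, 0, 0, 0, 0, 0, 10],
  [0, 0, 0, 0, 0, 0, 10],
  [0, 0, 0, 0, 0, 0, 10],
  [0, 0, 0, 0, 0, 0, 10],
  [0, 0, 0, 0, 0, 0, 10],
  [0, 0, 0, 0, 0, 0, 10],
], newtons=60)

```text
time_s: 22.25
ee_pos: [0.4414, 0.322, 0.0421]
eef_rot: [[-0.908, -0.01, 0.418], [-0.009, 1.0, 0.006], [-0.418, 0.002, -0.908]]
contact_force: [-3.1, -1.6, 7.4]
grip_width: 0.0152
grip_force: 59.2
```

```bash
python3 -c "
from plan import *
p=arm.observe()['ee_pos']
plan([(p+[-.02,0,.09],.01,.43,6),((.48,.016,.13),.025,.43,12)])"
```

```text
t 22.25 p [0.4414 0.322  0.0421] z [ 0.418  0.006 -0.908] y [-0.01   1.     0.002] F [-3.1 -1.6  7.4] w 0.0152 gf 59.2 q [ 0.8   0.48  2.17 -1.05  0.35  0.2 ]
leg 6 mm/row 15.4
[-0.0043, 0.0001, -0.02, 0.0017, 0.0018, -0.0005]
[-0.0043, 0.0001, -0.02, 0.0017, 0.0018, -0.0005]
[-0.0043, 0.0001, -0.02, 0.0017, 0.0018, -0.0005]
[-0.0043, 0.0001, -0.02, 0.0017, 0.0018, -0.0005]
[-0.0043, 0.0001, -0.02, 0.0017, 0.0018, -0.0005]
[-0.0043, 0.0, -0.02, 0.0017, 0.0018, -0.0005]
leg 12 mm/row 26.0
[-0.0055, -0.0341, 0.0028, -0.0035, -0.0, -0.0076]
[-0.0055, -0.0341, 0.0028, -0.0035, -0.0, -0.0076]
[-0.0054, -0.0341, 0.0027, -0.0035, -0.0, -0.0076]
[-0.0054, -0.0341, 0.0027, -0.0035, -0.0, -0.0076]
[-0.0054, -0.0341, 0.0027, -0.0035, -0.0, -0.0076]
[-0.0053, -0.0341, 0.0027, -0.0035, -0.0, -0.0076]
[-0.0053, -0.0341, 0.0027, -0.0035, -0.0, -0.0076]
[-0.0052, -0.0341, 0.0027, -0.0035, -0.0, -0.0076]
[-0.0052, -0.0341, 0.0026, -0.0035, -0.0, -0.0076]
[-0.0052, -0.0341, 0.0026, -0.0035, -0.0, -0.0076]
[-0.0051, -0.0341, 0.0026, -0.0035, -0.0, -0.0076]
[-0.0051, -0.0341, 0.0026, -0.0035, -0.0, -0.0076]
```

>>> drive_tool([
  [-0.0043, 0, -0.02, 0, 0, 0, 10],
  [-0.0043, 0, -0.02, 0, 0, 0, 10],
  [-0.0043, 0, -0.02, 0, 0, 0, 10],
  [-0.0043, 0, -0.02, 0, 0, 0, 10],
  [-0.0043, 0, -0.02, 0, 0, 0, 10],
  [-0.0043, 0, -0.02, 0, 0, 0, 10],
  [-0.0055, -0.034, 0.003, -0.003, 0, -0.007, 10],
  [-0.0055, -0.034, 0.003, -0.003, 0, -0.007, 10],
  [-0.0055, -0.034, 0.003, -0.003, 0, -0.007, 10],
  [-0.0055, -0.034, 0.003, -0.003, 0, -0.007, 10],
  [-0.0055, -0.034, 0.0025, -0.003, 0, -0.007, 10],
  [-0.005, -0.034, 0.0025, -0.003, 0, -0.007, 10],
  [-0.005, -0.034, 0.0025, -0.003, 0, -0.007, 10],
  [-0.005, -0.034, 0.0025, -0.003, 0, -0.007, 10],
  [-0.005, -0.034, 0.0025, -0.003, 0, -0.007, 10],
  [-0.005, -0.034, 0.0025, -0.003, 0, -0.007, 10],
  [-0.005, -0.034, 0.0025, -0.003, 0, -0.007, 10],
  [-0.005, -0.034, 0.0025, -0.003, 0, -0.007, 10],
  [0, 0, 0, 0, 0, 0, 10],
  [0, 0, 0, 0, 0, 0, 10],
])

```text
time_s: 24.75
ee_pos: [0.4783, 0.0166, 0.1284]
eef_rot: [[-0.909, -0.023, 0.416], [-0.02, 1.0, 0.011], [-0.416, 0.001, -0.909]]
contact_force: [0.2, 0.3, -4.1]
grip_width: 0.0152
grip_force: 59.7
```

```bash
python3 -c "
from plan import *
from fit import *
s=arm.observe();p=s['ee_pos']
fit('straightedge',[(.18,.016,p[2]-.042,p[2]+.008)],[p[0],p[1],0.02],cams=('scene',),zc=p[2]-.015,occ=False)
fit('slab',[(.2,.18,0,.014)],[.649,-.091,.02],cams=('scene',),zc=.01)
fit('slab',[(.2,.18,0,.014)],[.649,-.091,.02],cams=('top',),zc=.01)
plan([((.60,.022,.10),.025,.43,6),((.645,.020,.055),.025,.43,5)])"
```

```text
straightedge (0.18, 0.016) ['scene'] [ 0.4907  0.0257 -0.197 ] cost 1.795
slab (0.2, 0.18) ['scene'] [ 0.6474 -0.092   0.0284] cost 0.019
slab (0.2, 0.18) ['top'] [ 0.6507 -0.0901  0.03  ] cost 0.02
t 25.25 p [0.479  0.0168 0.1288] z [ 0.418  0.011 -0.909] y [-0.024  1.     0.001] F [-0.   0.4 -4. ] w 0.0151 gf 59.7 q [ 0.03  0.17  2.33 -0.01  0.21 -1.55]
leg 6 mm/row 20.7
[-0.0218, 0.0005, 0.0171, 0.0009, 0.0011, -0.0015]
[-0.0218, 0.0005, 0.0171, 0.0009, 0.0011, -0.0015]
[-0.0218, 0.0005, 0.017, 0.0009, 0.0011, -0.0015]
[-0.0218, 0.0005, 0.017, 0.0009, 0.0011, -0.0015]
[-0.0218, 0.0005, 0.017, 0.0009, 0.0011, -0.0015]
[-0.0218, 0.0005, 0.017, 0.0009, 0.0011, -0.0015]
leg 5 mm/row 12.7
[-0.0059, -0.0008, 0.0159, 0.0, 0.0, 0.0]
[-0.0059, -0.0008, 0.0159, 0.0, 0.0, 0.0]
[-0.0059, -0.0008, 0.0159, 0.0, 0.0, 0.0]
[-0.0059, -0.0008, 0.0159, 0.0, 0.0, 0.0]
[-0.0059, -0.0008, 0.0159, 0.0, 0.0, 0.0]
```

>>> drive_tool([
  [-0.022, 0.0005, 0.017, 0.001, 0.001, -0.002, 10],
  [-0.022, 0.0005, 0.017, 0.001, 0.001, -0.002, 10],
  [-0.022, 0.0005, 0.017, 0.001, 0.001, -0.002, 10],
  [-0.022, 0.0005, 0.017, 0.001, 0.001, -0.002, 10],
  [-0.022, 0.0005, 0.017, 0.001, 0.001, -0.002, 10],
  [-0.022, 0.0005, 0.017, 0.001, 0.001, -0.002, 10],
  [-0.006, -0.001, 0.016, 0, 0, 0, 10],
  [-0.006, -0.001, 0.016, 0, 0, 0, 10],
  [-0.006, -0.001, 0.016, 0, 0, 0, 10],
  [-0.006, -0.001, 0.016, 0, 0, 0, 10],
  [-0.006, -0.001, 0.016, 0, 0, 0, 10],
  [0, 0, 0, 0, 0, 0, 10],
  [0, 0, 0, 0, 0, 0, 10],
])

```text
time_s: 26.88
ee_pos: [0.6461, 0.0191, 0.0554]
eef_rot: [[-0.909, -0.025, 0.416], [-0.023, 1.0, 0.01], [-0.417, -0.0, -0.909]]
contact_force: [-0.6, 0.4, -3.9]
grip_width: 0.0152
grip_force: 59.5
```

```bash
python3 -c "
from plan import *
import cv2
cv2.imwrite('pics/pl.png',np.hstack([cv2.resize(arm.get_image('scene')[150:270,200:360,::-1],(400,300)),cv2.resize(arm.get_image('top')[110:230,180:340,::-1],(400,300))]))
plan([((.6462,.0145,.0415),.028,.43,5)])"
```

```text
t 26.98 p [0.6462 0.0192 0.0557] z [ 0.417  0.01  -0.909] y [-0.025  1.    -0.   ] F [ 0.3  0.6 -3.6] w 0.015 gf 59.5 q [ 0.03  0.51  2.02 -0.01  0.18 -1.56]
leg 5 mm/row 3.0
[0.0016, -0.0012, 0.0034, -0.002, 0.0003, -0.0035]
[0.0016, -0.0012, 0.0034, -0.002, 0.0003, -0.0035]
[0.0016, -0.0012, 0.0034, -0.002, 0.0003, -0.0035]
[0.0016, -0.0012, 0.0034, -0.002, 0.0003, -0.0035]
[0.0016, -0.0012, 0.0034, -0.002, 0.0003, -0.0035]
```

View pics/pl.png

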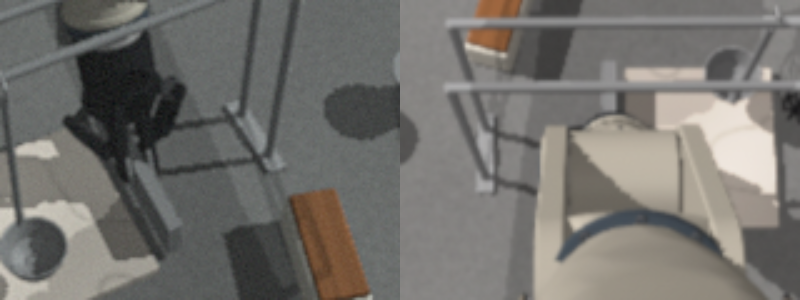

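The picture shows the bar held level beside the slab edge (left view, 130-180, 165-240), clear of the rack. Next I lower it onto the counter.

>>> drive_tool([
  [0.0016, -0.0012, 0.0034, -0.002, 0, -0.003, 10],
  [0.0016, -0.0012, 0.0034, -0.002, 0, -0.003, 10],
  [0.0016, -0.0012, 0.0034, -0.002, 0, -0.003, 10],
  [0.0016, -0.0012, 0.0034, -0.002, 0, -0.003, 10],
  [0.0014, -0.001, 0.003, -0.002, 0, -0.003, 10],
  [0, 0, 0, 0, 0, 0, 10],
  [0, 0, 0, 0, 0, 0, 10],
])

```text
time_s: 27.85
ee_pos: [0.6464, 0.0148, 0.0421]
eef_rot: [[-0.908, -0.028, 0.417], [-0.025, 1.0, 0.012], [-0.417, 0.0, -0.909]]
contact_force: [-5.1, 1.6, 5.0]
grip_width: 0.0147
grip_force: 61.0
```

>>> drive_tool([
  [0, -0.002, 0, 0, 0, 0, 10],
  [0, -0.002, 0, 0, 0, 0, 10],
  [0, -0.002, 0, 0, 0, 0, 10],
  [0, -0.0015, 0, 0, 0, 0, 10],
  [0, 0, 0, 0, 0, 0, 10],
], newtons=30)

```text
time_s: 28.48
ee_pos: [0.6472, 0.0091, 0.0421]
eef_rot: [[-0.908, -0.028, 0.418], [-0.025, 1.0, 0.012], [-0.418, 0.0, -0.908]]
contact_force: [1.6, 2.3, 3.5]
grip_width: 0.0147
grip_force: 60.6
```

>>> drive_tool([
  [0, -0.001, 0, 0, 0, 0, 10],
  [0, -0.001, 0, 0, 0, 0, 10],
  [0, 0, 0, 0, 0, 0, 10],
])

```text
time_s: 28.85
ee_pos: [0.6471, 0.0078, 0.0421]
eef_rot: [[-0.908, -0.028, 0.418], [-0.025, 1.0, 0.012], [-0.418, 0.0, -0.908]]
contact_force: [0.9, 5.4, 5.2]
grip_width: 0.015
grip_force: 60.8
```

>>> drive_tool([
  [0, -0.001, 0, 0, 0, 0, 10],
  [0, 0, 0, 0, 0, 0, 10],
])

```text
time_s: 29.1
ee_pos: [0.6471, 0.007, 0.0421]
eef_rot: [[-0.908, -0.028, 0.418], [-0.025, 1.0, 0.012], [-0.418, 0.0, -0.908]]
contact_force: [1.3, 4.6, 5.0]
grip_width: 0.015
grip_force: 60.9
```

```bash
python3 -c "
from bench import arm
s=arm.observe();print(s['contact_force'],s['wrist_torque'],s['grip_force'])"
```

```text
[1.31134149 4.5970219  4.96198813] [ 0.87877819 -0.21953688  0.33085007] 60.91290593147278
```

>>> drive_tool([
  [0, -0.001, 0, 0, 0, 0, 10],
  [0, -0.001, 0, 0, 0, 0, 10],
  [0, 0, 0, 0, 0, 0, 10],
])

```text
time_s: 29.48
ee_pos: [0.647, 0.0056, 0.0421]
eef_rot: [[-0.908, -0.028, 0.418], [-0.025, 1.0, 0.012], [-0.418, 0.0, -0.909]]
contact_force: [-0.2, 4.7, 6.1]
grip_width: 0.0151
grip_force: 61.0
```

```bash
python3 -c "
from bench import arm
s=arm.observe();print(s['contact_force'],s['wrist_torque'],s['grip_force'])"
```

```text
[-0.21299298  4.74181865  6.14743548] [ 0.89517207 -0.20378231  0.34069677] 60.953795313835144
```

>>> drive_tool([
  [0, -0.001, 0, 0, 0, 0, 10],
  [0, -0.001, 0, 0, 0, 0, 10],
  [0, 0, 0, 0, 0, 0, 10],
])

```text
time_s: 29.85
ee_pos: [0.647, 0.0052, 0.0421]
eef_rot: [[-0.908, -0.029, 0.417], [-0.026, 1.0, 0.013], [-0.418, 0.001, -0.909]]
contact_force: [0.1, 14.4, 6.5]
grip_width: 0.015
grip_force: 61.1
```

```bash
python3 -c "
from bench import arm
s=arm.observe();print(s['contact_force'],s['wrist_torque'],s['grip_force'])"
```

```text
[ 0.07646292 14.37638945  6.53689038] [ 2.44270934 -0.28496395  1.08483959] 61.13506615161896
```

>>> drive_tool([
  [0, -0.001, 0, 0, 0, 0, 10],
  [0, -0.0005, 0, 0, 0, 0, 10],
  [0, 0, 0, 0, 0, 0, 10],
], newtons=20)

```text
time_s: 30.22
ee_pos: [0.647, 0.005, 0.0422]
eef_rot: [[-0.908, -0.03, 0.417], [-0.027, 1.0, 0.013], [-0.418, 0.001, -0.909]]
contact_force: [-0.5, 24.4, 7.3]
grip_width: 0.015
grip_force: 61.1
```

```bash
python3 -c "
from bench import arm
s=arm.observe();print(s['contact_force'],s['wrist_torque'],s['grip_force'])"
```

```text
[-0.48899472 24.40487985  7.25920226] [ 3.90909332 -0.26935663  1.58398426] 61.06392860412598
```

>>> drive_tool([
  [0, 0.001, 0, 0, 0, 0, 10],
  [0, 0, 0, 0, 0, 0, 10],
  [0, 0, 0, 0, 0, 0, 50],
  [0, 0, 0, 0, 0, 0, 50],
  [0, 0, 0, 0, 0, 0, 50],
  [0, 0, 0, 0, 0, 0, 50],
  [0, 0, 0, 0, 0, 0, 50],
])

```text
time_s: 31.1
ee_pos: [0.6466, 0.0034, 0.0416]
eef_rot: [[-0.909, -0.027, 0.417], [-0.025, 1.0, 0.012], [-0.417, 0.0, -0.909]]
contact_force: [-0.2, -0.2, 0.0]
grip_width: 0.0498
grip_force: 0.0
```

>>> drive_tool([
  [0, 0, -0.015, 0, 0, 0, 50],
  [0, 0, -0.03, 0, 0, 0, 50],
  [0, 0, -0.04, 0, 0, 0, 50],
  [0, 0, -0.04, 0, 0, 0, 50],
  [0.04, 0, -0.03, 0, 0, 0, 50],
  [0.06, 0, -0.02, 0, 0, 0, 50],
  [0.06, 0, -0.02, 0, 0, 0, 50],
  [0.06, 0, -0.02, 0, 0, 0, 50],
  [0, 0, 0, 0, 0, 0, 50],
  [0, 0, 0, 0, 0, 0, 50],
])

```text
time_s: 32.35
ee_pos: [0.4306, -0.0025, 0.1204]
eef_rot: [[-0.908, -0.028, 0.419], [-0.025, 1.0, 0.012], [-0.419, -0.0, -0.908]]
contact_force: [1.3, -0.2, 1.0]
grip_width: 0.0499
grip_force: 0.0
```

```bash
python3 -c "
from plan import *
from fit import *
for c in('scene','top'):
  fit('straightedge',[(.18,.016,0,.05)],[.646,.007,0.028],cams=(c,))
  fit('butter_dish',[(a,b,e+.01,d+.01) for a,b,e,d in DISH],[.42,-.30,-.62],cams=(c,),zc=.04,occ=False)
a=arm.get_image('scene')[110:300,60:330,::-1];b=arm.get_image('top')[110:230,180:340,::-1]
cv2.imwrite('pics/fin.png',np.hstack([cv2.resize(a,(427,300)),cv2.resize(b,(373,300))]))
plan([])"
```

```text
straightedge (0.18, 0.016) ['scene'] [0.6431 0.0069 0.0377] cost 0.096
butter_dish (0.13, 0.056) ['scene'] [ 0.417  -0.3006 -0.5795] cost 0.097
straightedge (0.18, 0.016) ['top'] [0.6493 0.0076 0.017 ] cost 0.128
butter_dish (0.13, 0.056) ['top'] [ 0.4197 -0.2977 -0.6493] cost 0.103
t 32.95 p [ 0.4296 -0.0025  0.1194] z [ 0.417  0.012 -0.909] y [-0.028  1.     0.   ] F [ 0.1 -0.7 -0.6] w 0.0499 gf 0.0 q [-0.03  0.12  2.43  0.14  0.16 -1.76]
```

View pics/fin.png

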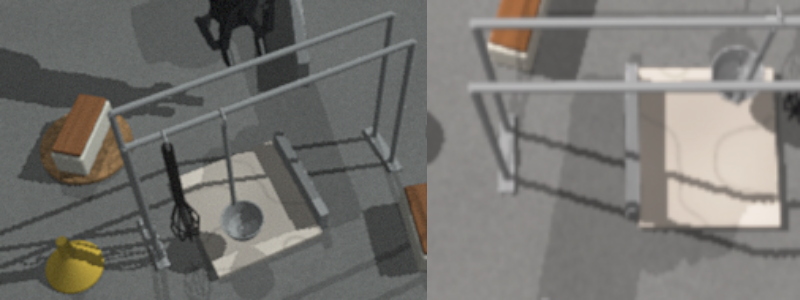

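The straightedge stands flush and centred along the slab's +y edge (bar at about (300,185) left, (632,140) right). The dish sits level in the middle of the trivet at (85,135), and the gripper is clear of everything.

```bash
python3 -c "
from bench import arm
print(arm.hand_in())"
```

```text
the job is handed in; nothing more can be done
None
```

I moved the butter dish to the cork trivet, level and about 3 mm from its centre. I then stood the straightedge on its narrow side, flush against the slab's +y edge and centred to within about 2 mm, and handed the job in at about 33 s; no verdict was returned.

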